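# Chock the conveyor roller and draw the stop bolt

## Task

The conveyor roller lies on the sloping rest, kept from rolling down only by the stop bolt at one end. Push the wooden wedge chock, thin end first, against the middle of the roller's low side, then draw the stop bolt fully out, so that the roller stays where it is, leaning on the chock alone.

Things in the scene. Friction and masses are not known exactly. Their poses are not given: they have to be found in the camera images.
- rack: Fixed steel plate, 250 x 340 mm, on white pipe legs. Frame level, z up, origin on the bench below the line where the roller touches; x points downhill (7 degree slope), y along the roller. Plate top is 50 mm above the bench at x = 0, in general 50 mm - 0.123 x, from x = -94 to +153 mm, y = -110 to +230 mm. Low edge open.
- roller: Aluminium cylinder, diameter 60 mm, length 180 mm, 10 mm stub axles, about 0.6 kg, lying across the slope against the bolt. Origin at its centre, y along its axis; in the rack's frame it starts at x = 4, y = 0 (within 8), z = 80 mm. Rolls freely downhill if nothing stops it.
- chock: Plain wooden wedge, 80 long, 45 wide, 42 mm high, 0.16 kg, on the bench; the like-sized rectangular block is not it. Origin: centre of underside; x points to the thin nose (3 mm high, x = +40). Face rises at 35 degrees to a flat top from x = -16 to -40 mm; grip the upright sides there (45 mm apart in y). Touching the roller nose first, its origin is 54 mm downhill of the roller's axis.
- bolt_knob (a point): Centre of the stop bolt's upright black knob, a cylinder 22 mm in diameter and 40 mm tall; centre 62 mm off the plate. In the rack's frame it starts at x = 41, y = 145 mm and slides 50 mm in +y (about 3 N), staying where left. Guides 28 mm high stand 21 mm inside and 71 mm outside it. The 12 mm bolt, 18 mm off the plate, ends 85 mm inward of the knob; 40 mm of travel clears the roller.
Mind the look-alikes: they are no part of the job. Of the things like the roller, leave any that is orange or purple; of the rest the larger one is meant.

How it is judged:
By the outcome, as a careful person would: the job done as asked, in the order asked, and still so for the second after the job is handed in, with the robot touching nothing.
It also fails if it takes over 48 s, if anything falls off the work surface, if the arm or the gripper's body presses on something with over 40 N, if the wrist force passes 120 N, or if a joint passes its speed limit or range.

## Robot

A 6-joint arm with a two-finger parallel gripper is mounted at the origin on the work surface. World frame = base frame: x ahead of the robot, y to its left, z up, the work surface at z = 0. Lengths are in m, angles in degrees, forces in N, time in s.
With the tool pointing down it reaches from about 0.25 to 0.725 m from the base axis. Payload 9.7 kg.
Tool frame: the origin (TCP) lies midway between the tips of the shut fingers; the grasp point (between the pads) lies 19 mm behind it; z points along the fingers, x is the direction in which the jaws open and shut, and the axes are right-handed (so a half turn about z gives the same grasp; the last joint's range is limited). The gripper opens to 85 mm and grips with 20 to 120 N. Pads are 22 mm wide; open, the fingers measure 114 mm over their backs; the gripper's body (76 mm by 85 mm) begins 54 mm behind the grasp point. The pads swing forward as they close: fully open they stand 13 mm farther back than shut.
Start: joints at [65.489, 4.979, 10.078, 95.1, 0, 90], TCP at [0.228, 0.5, 0.231] pointing down, gripper open.
Joint ranges: [-179.16, 179.16], [-48.56, 103.87], [-65.8, 70.77], [-126.05, 130.52], [-82.76, 87.17], [-180, 180]. Speed limits (degrees/s): [127.2, 127.2, 147.25, 180, 180, 180].

## Interface

Orientations are given as [roll, pitch, yaw] about the fixed x, y, z axes, in that order (R = Rz(yaw) Ry(pitch) Rx(roll)).
In Python, from workcell import sensors, camera, get_calibration, bot, recognise, place_of gives the robot as it stands. The module is installed in compiled form; this text tells all that it offers.
- The arm moves only by the tool send_rows, never from a script. Its argument "plan" is a list of rows, each a list of 3 entries, a list of its own where there are three numbers: the shift along the tool's x, y, z normalised to -1 to 1, where 1 is 0.3 m, then the turn, a rotation vector about the tool's x, y, z normalised to -1 to 1, where 1 is pi rad, then the closure, from -1 (fully open) to 1 (shut). In form: [[[x, y, z], [rx, ry, rz], claw], ...]. A call has 1 to 10 rows; each row is the pose to reach, as a shift and turn from the pose commanded when the call began, along the tool's axes at that moment, turning the shorter way round; what a row does not reach only later rows make up. A row lasts 1/10 s, in which the tool goes at most 50 mm and 8.59 degrees, less where a joint would pass 70% of its speed; a pose out of reach is approached as far as the arm can. A call with a number of a shift or a turn outside -1 to 1 is refused whole. A call with a gripper value outside its range is refused whole. The fingers move at their own pace and stop on an object; "force" is the grip in N (left out, the last holds). Time passes only in rows, so rows that repeat a pose let the fingers close. It gives the time, the measured TCP pose, the force and the opening at its end, in the units of the state.
- sensors.get_obs(): the state, without advancing time (a new reading comes with each control period).
- camera(name): name is "scene" or "top"; returns the picture (420x560x3 uint8, blue, green, red); there is no depth.
- get_calibration(name): a dict with "fx", "fy", "cx", "cy" (pixels), "R" (3x3) and "t" (3): a world point X has camera coordinates R X + t. Camera axes: x right, y down, z forward; pixel columns grow to the right and rows downward; lengths in m; the calibration is good to about 2 mm. A picture is of the moment at which its call begins. get_calibration takes no time and is no camera call.
- bot.job_done(): hands the job in, once; it reports no verdict.
Trained networks look in the newest picture that a camera, given by its name, has taken for a name from the list of things; names that differ only in an ending like _2 or _b are one class to them, and where a whole thing is asked for, a point or a joint stands for the part that bears it (a point fixed in the world has none). Each returns a list of dicts, best first, with "p" (0 to 1); they miss things now and then, are a little off and sometimes report something else, mostly with a low value. They report only what shows in the picture. A call takes as long as a camera call. They do not tell look-alikes from the thing itself.
- recognise(label, camera): "point" ([column, row] in pixels, amid what is visible of it).
- place_of(label, camera): "point" ([column, row] in pixels: a listed point, or the origin of a listed thing).
The state is a dict: "time": time; "q": joint angles; "qd": joint speeds; "joint_efforts": joint torques, N m; "ee_pos": TCP position; "tcp_rot": TCP orientation; "wrist_force": force on the tool from outside, world axes, zero at the start; "torque": the same for the moment, N m; "opening": finger opening in m.
Only numpy, scipy, OpenCV 4.12 (cv2) and the standard library are available. Lean on these libraries where they do the work, as an engineer would, in place of code of your own. Each camera call takes 0.05 s, during which the arm holds its last target. There are 200 camera calls.

## Working session

There is one attempt and no reset: what is moved stays moved. The work goes in short steps, Python scripts to look and compute and a tool call to move; the robot and the scene stay as the last step left them, time stands still between calls to the robot, and variables do not carry over. Pictures are saved under pics/ and viewed, on a budget of 10 in all, crops included, one or two more only if the job needs it, and the job is handed in when it is done.

Besides the shell and the picture viewer there is one more tool, called after ">>>" in YAML: its name, and indented under it one key for each argument. send_rows: Moves the arm, as the interface text tells. Scaled input: -1 to 1 covers 0.3 m each way for a shift and pi rad each way for a turn. Its arguments: {"type":"object","properties":{"plan":{"type":"array"},"force":{"type":"number"}},"required":["plan"]}

```bash
mkdir -p pics; cat > h.py <<'E'
import numpy as np, cv2
from workcell import sensors, camera, get_calibration, bot, recognise, place_of
def cal(n):
    c=get_calibration(n); return np.array([[c['fx'],0,c['cx']],[0,c['fy'],c['cy']],[0,0,1]]),np.array(c['R']),np.array(c['t'])
def proj(n,X):
    K,R,t=cal(n); x=(K@(R@np.atleast_2d(X).T+t[:,None])).T; return x[:,:2]/x[:,2:]
def tri(ps,pt):
    A=[]
    for n,p in (('scene',ps),('top',pt)):
        K,R,t=cal(n); P=K@np.c_[R,t]; A+= [p[0]*P[2]-P[0],p[1]*P[2]-P[1]]
    X=np.linalg.svd(np.array(A))[2][-1]; X=X[:3]/X[3]
    return X,np.linalg.norm(proj('scene',X)[0]-ps),np.linalg.norm(proj('top',X)[0]-pt)
def onz(n,p,z):
    K,R,t=cal(n); d=R.T@np.linalg.inv(K)@np.array([p[0],p[1],1.]); c=-R.T@t; return c+d*(z-c[2])/d[2]
E
python3 - <<'E'
from h import *
for n in('scene','top'):
    im=camera(n); cv2.imwrite(f'pics/{n}0.png',im)
    K,R,t=cal(n); print(n,K[0,0],(-R.T@t).round(3),R[2].round(2))
    for l in('rack','roller','chock','bolt_knob'):
        print(l,[(np.round(d['point'],1).tolist(),round(d['p'],2)) for d in place_of(l,n)])
print(sensors.get_obs())
a,b=[cv2.imread(f'pics/{n}0.png') for n in('scene','top')]
E
```

```text
scene 523.2170220835472 [ 0.826 -0.63   1.263] [-0.24  0.45 -0.86]
rack [([296.2, 200.5], 0.93)]
roller [([214.9, 244.5], 0.73), ([368.9, 275.7], 0.71), ([296.6, 185.6], 0.67), ([240.9, 104.2], 0.62)]
chock [([218.4, 309.9], 0.63)]
bolt_knob [([322.6, 139.9], 0.46)]
top 391.99286360515737 [ 0.37  -0.031  0.983] [ 0.13 -0.02 -0.99]
rack [([232.9, 211.8], 0.93)]
roller [([331.2, 262.3], 0.65), ([144.7, 333.1], 0.64), ([235.0, 207.7], 0.59), ([284.5, 106.3], 0.59), ([385.6, 230.7], 0.42)]
chock [([383.1, 226.6], 0.6)]
bolt_knob [([160.2, 200.0], 0.78)]
{'time': 0.5, 'q': array([6.54894771e+01, 4.97997555e+00, 1.00748888e+01, 9.51003734e+01,
       3.41325443e-05, 9.00002481e+01]), 'qd': array([-0.02255411,  0.07107732, -0.05526938, -0.13088613, -0.02415815,
        0.00418135]), 'joint_efforts': array([ 5.95961010e-04, -5.19648242e+01,  4.64543009e+01,  1.89248705e-03,
        4.36861990e-05, -9.17782117e-07]), 'ee_pos': array([0.22816112, 0.50041072, 0.23124402]), 'tcp_rot': array([-1.79999966e+02,  5.46017851e-03,  6.54892290e+01]), 'wrist_force': array([-0.11399685,  0.34720969,  0.00282557]), 'torque': array([-0.05658548, -0.01917675,  0.01348971]), 'opening': 0.08498548851974323}
```

View pics/scene0.png

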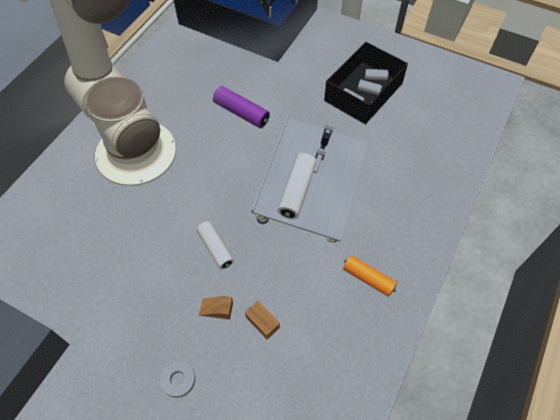

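View pics/top0.png

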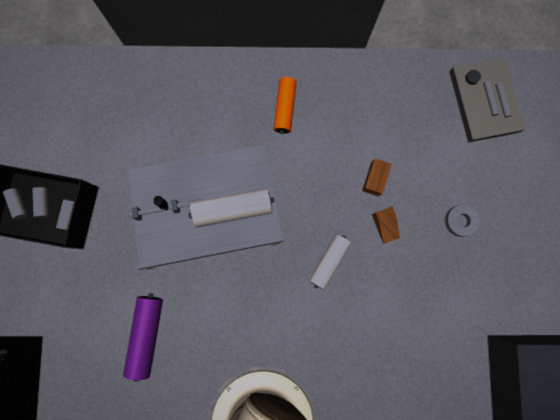

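```bash
python3 - <<'E'
from h import *
for l,s,t in(('rack',(296.2,200.5),(232.9,211.8)),('roller',(296.6,185.6),(235,207.7)),('chock',(218.4,309.9),(383.1,226.6)),('knob',(322.6,139.9),(160.2,200))):
    print(l,[np.round(v,4) for v in tri(s,t)])
E
```

```text
rack [array([ 0.5019,  0.0771, -0.0064]), np.float64(0.6003), np.float64(1.1907)]
roller [array([0.5031, 0.0658, 0.0858]), np.float64(0.506), np.float64(1.0448)]
chock [array([ 0.4702, -0.3039, -0.0137]), np.float64(0.5337), np.float64(0.9381)]
knob [array([0.5089, 0.2239, 0.1109]), np.float64(1.5589), np.float64(3.3505)]
```

The scene view shows the white-pipe rack with the large white roller at (296,186) and its knob at (326,133). Purple (241,106) and orange (370,276) rollers are decoys, and the small white one (215,245) is the smaller look-alike, so the one on the rack is meant. There are two wooden pieces: (216,308), seen by the top camera at (386,224), looks like the wedge. The other, at (263,319) / top (377,177), looks like the rectangular block. I'll confirm with an enlarged crop.

```bash
python3 - <<'E'
from h import *
s,t=[cv2.imread(f'pics/{n}0.png') for n in('scene','top')]
def c(im,x,y,w,h,f): return cv2.resize(im[y:y+h,x:x+w],None,fx=f,fy=f,interpolation=cv2.INTER_CUBIC)
a=np.hstack([c(t,120,135,200,150,2),c(s,235,100,200,150,2)])
b=np.hstack([c(t,350,150,67,50,6)[:300,:400],c(s,190,285,100,75,4)])
b=np.hstack([c(t,340,150,133,100,3)[:300,:399],np.zeros((300,1,3),np.uint8),c(s,190,285,100,75,4)])
cv2.imwrite('pics/crop1.png',np.vstack([a,b]))
E
```

```text
(no output)
```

View pics/crop1.png

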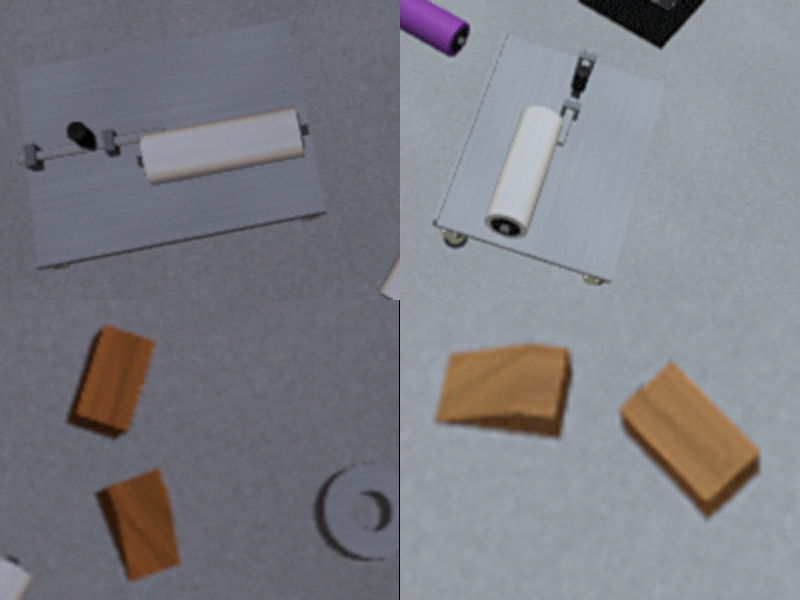

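The top crop's lower piece, at (386,224) / scene (216,308), is the wedge: it has a sloping face and its nose points towards the robot. The other piece is a plain block. Next I fit the models to the silhouettes.

```bash
cat >> h.py <<'E'
from scipy.optimize import minimize, least_squares
from scipy.spatial.transform import Rotation as Ro
F=4
def wood(im):
    h=cv2.cvtColor(im,cv2.COLOR_BGR2HSV); return ((h[...,0]<20)&(h[...,1]>110)).astype(np.uint8)
def white(im): 
    i=im.astype(int); return None
def roi(im,segf,c,r):
    x0,y0=int(c[0]-r),int(c[1]-r); s=cv2.resize(im[y0:y0+2*r,x0:x0+2*r],None,fx=F,fy=F,interpolation=cv2.INTER_CUBIC)
    m=segf(s); n,l,st,ce=cv2.connectedComponentsWithStats(m)
    k=1+np.argmin(np.linalg.norm(ce[1:]-r*F,axis=1)-0.2*np.sqrt(st[1:,4])*3); return (l==k).astype(np.uint8),x0,y0
def sil(n,P,m,x0,y0):
    p=(proj(n,P)-[x0,y0]+.5)*F-.5; o=np.zeros_like(m); cv2.fillConvexPoly(o,cv2.convexHull((p*16).round().astype(np.int32)),1,shift=4); return o
def iou(views,P):
    return [ (lambda o:(o&m).sum()/max(1,(o|m).sum()))(sil(n,P,m,x0,y0)) for n,(m,x0,y0) in views.items()]
def fit(views,pts,x0,step):
    x0=np.array(x0,float); best=None
    for k in range(3):
        s=np.vstack([x0]+[x0+np.eye(len(x0))[i]*step[i]/(2**k) for i in range(len(x0))])
        r=minimize(lambda x:-sum(iou(views,pts(x))),x0,method='Nelder-Mead',options=dict(initial_simplex=s,maxiter=150)); x0=r.x
    return x0,iou(views,pts(x0))
W=np.array([[x,y,z] for y in(-.0225,.0225) for x,z in((-.04,0),(.04,0),(.04,.003),(-.016,.042),(-.04,.042))])
def chockpts(v): return W@Ro.from_euler('z',v[2]).as_matrix().T+[v[0],v[1],v[3] if len(v)>3 else 0]
a=np.linspace(0,2*np.pi,40)
C=np.vstack([np.c_[.03*np.cos(a),0*a+s*.09,.03*np.sin(a)] for s in(-1,1)])
def rackT(rk,p): return np.atleast_2d(p)@Ro.from_euler('z',rk[2]).as_matrix().T+[rk[0],rk[1],rk[3] if len(rk)>3 else 0]
E
python3 - <<'E'
from h import *
s,t=[cv2.imread(f'pics/{n}0.png') for n in('scene','top')]
v={'scene':roi(s,wood,(216,308),26),'top':roi(t,wood,(386,224),26)}
for g in (np.pi,np.pi-.35,np.pi+.35):
    print('chock',fit(v,chockpts,[.47,-.304,g,0],[.01,.01,.2,.005]))
obs={'top':[(129,171),(266.5,146.5),(282.5,240.5),(139,268.5)],'scene':[(290,116.5),(252.5,212),(340,241),(367,140)]}
xy={'top':[(.153,.23),(.153,-.11),(-.094,-.11),(-.094,.23)],'scene':[(-.094,.23),(-.094,-.11),(.153,-.11),(.153,.23)]}
def res(r):
    return np.concatenate([(proj(n,rackT(r,[(x,y,.05-.123*x) for x,y in xy[n]]))-obs[n]).ravel() for n in obs])
r=least_squares(res,[.5,.08,.17,0]); print('rack',r.x,r.fun.round(1))
np.save('rack.npy',r.x)
def wh(im): 
    h=cv2.cvtColor(im,cv2.COLOR_BGR2HSV); return (h[...,2]>WT).astype(np.uint8)
for n,c in(('scene',(297,186)),('top',(232,208))):
    im=(s if n=='scene' else t); print(n,im[int(c[1]),int(c[0])], im[int(c[1])-14,int(c[0])-36], im[int(c[1]),int(c[0])+ (25 if n=='scene' else 0)])
E
```

```text
chock (array([ 4.69191458e-01, -3.06707844e-01,  3.51940460e+00, -1.49640332e-03]), [np.float64(0.8505272810637322), np.float64(0.9156898106402164)])
chock (array([ 0.46859778, -0.30734893,  3.49641445, -0.0042074 ]), [np.float64(0.8542607093505297), np.float64(0.919102343679305)])
chock (array([ 0.46855093, -0.30698329,  3.48768959, -0.00392691]), [np.float64(0.8563780690419052), np.float64(0.9158777387070598)])
rack [ 0.49766216  0.079321    0.1889866  -0.00297713] [-0.1 -1.7 -2.4 -1.3  0.2  0.6 -0.1 -0.2 -2.6  0.5 -1.5 -0.7  0.1 -0.5
  0.3  2.5]
scene [201 193 186] [162 154 147] [175 166 157]
top [159 146 147] [126 112 109] [159 146 147]
```

```bash
cat >> h.py <<'E'
def wht(th):
    def f(im):
        g=cv2.GaussianBlur(im,(0,0),2)[...,2]; return (g>th).astype(np.uint8)
    return f
SL=np.arctan(.123)
def rollpts(v): # centre x,y,z world, yaw
    return C@Ro.from_euler('z',v[2]).as_matrix().T+[v[0],v[1],v[3]]
E
python3 - <<'E'
from h import *
s,t=[cv2.imread(f'pics/{n}0.png') for n in('scene','top')]
ro={'scene':roi(s,wht(170),(297,186),48),'top':roi(t,wht(134),(232,208),50)}
x,i=fit(ro,rollpts,[.505,.072,.18,.08],[.01,.01,.1,.01]); print('roller',x.round(4),np.round(i,3)); np.save('roller.npy',x)
x2,i=fit(ro,lambda v:rollpts([*v,.08]),x[:3],[.01,.01,.1]); print('roller z=.08',x2.round(4),np.round(i,3))
ch={'scene':roi(s,wood,(216,308),26),'top':roi(t,wood,(386,224),26)}
y,i=fit(ch,lambda v:chockpts([*v,0]),[.469,-.307,3.49],[.01,.01,.2]); print('chock z0',y.round(4),np.round(i,3)); np.save('chock.npy',y)
rk=np.load('rack.npy')
for n,p in(('scene',(296.2,200.5)),('top',(232.9,211.8))): print('rack org',n,onz(n,p,0).round(4))
outs=[]
for n,im,c,r in(('scene',s,(300,186),50),('top',t,(215,208),75),('scene',s,(216,308),26),('top',t,(386,224),26)):
    x0,y0=c[0]-r,c[1]-r; f=300/(2*r)
    I=cv2.resize(im[y0:y0+2*r,x0:x0+2*r],(300,300),interpolation=cv2.INTER_CUBIC)
    def dr(P,col,hull=True):
        p=(proj(n,P)-[x0,y0]+.5)*f; p=cv2.convexHull(p.astype(np.float32)).reshape(-1,2)
        cv2.polylines(I,[p.round().astype(np.int32)],True,col,1)
    dr(rollpts(x),(0,0,255)); dr(chockpts([*y,0]),(0,255,0))
    for dx in (0,):
        dr(rackT(rk,[(a,b,.05-.123*a) for a in(-.094,.153) for b in(-.11,.23)]),(255,0,0))
        kb=np.array([[.041+.011*np.cos(q)+.123*h,.145+.011*np.sin(q),.05-.123*.041+h] for q in a for h in(.042,.082)]); dr(rackT(rk,kb),(0,255,255))
    outs.append(I)
cv2.imwrite('pics/ov.png',np.vstack([np.hstack(outs[:2]),np.hstack(outs[2:])]))
E
```

```text
roller [0.5026 0.0755 0.2054 0.0733] [0.709 0.798]Traceback (most recent call last):
  File "<stdin>", line 5, in <module>
  File "h.py", line 34, in fit
    r=minimize(lambda x:-sum(iou(views,pts(x))),x0,method='Nelder-Mead',options=dict(initial_simplex=s,maxiter=150)); x0=r.x
    res = _minimize_neldermead(fun, x0, args, callback, bounds=bounds,
                               **options)
    fsim[k] = func(sim[k])
              ~~~~^^^^^^^^
    fx = function(np.copy(x), *(wrapper_args + args))
  File "h.py", line 34, in <lambda>
    r=minimize(lambda x:-sum(iou(views,pts(x))),x0,method='Nelder-Mead',options=dict(initial_simplex=s,maxiter=150)); x0=r.x
                             ~~~^^^^^^^^^^^^^^
  File "h.py", line 29, in iou
    return [ (lambda o:(o&m).sum()/max(1,(o|m).sum()))(sil(n,P,m,x0,y0)) for n,(m,x0,y0) in views.items()]
                                                       ~~~^^^^^^^^^^^^^
  File "h.py", line 27, in sil
    p=(proj(n,P)-[x0,y0]+.5)*F-.5; o=np.zeros_like(m); cv2.fillConvexPoly(o,cv2.convexHull((p*16).round().astype(np.int32)),1,shift=4); return o
       ~~~~^^^^^
  File "h.py", line 6, in proj
    K,R,t=cal(n); x=(K@(R@np.atleast_2d(X).T+t[:,None])).T; return x[:,:2]/x[:,2:]
          ~~~^^^
  File "h.py", line 4, in cal
    c=get_calibration(n); return np.array([[c['fx'],0,c['cx']],[0,c['fy'],c['cy']],[0,0,1]]),np.array(c['R']),np.array(c['t'])
ValueError: time passes only in moves, steps and waits
```

```bash
sed -i 's/^def cal(n):/from functools import lru_cache\n@lru_cache\ndef cal(n):/' h.py
cat > ov.py <<'E'
from h import *
def overlay(s,t,path,roller,chock,rk,areas,masks={}):
    outs=[]
    for n,c,r in areas:
        im=s if n=='scene' else t
        x0,y0=c[0]-r,c[1]-r; f=300/(2*r)
        I=cv2.resize(im[y0:y0+2*r,x0:x0+2*r],(300,300),interpolation=cv2.INTER_CUBIC)
        def dr(P,col):
            p=(proj(n,P)-[x0,y0]+.5)*f; p=cv2.convexHull(p.astype(np.float32)).reshape(-1,2)
            cv2.polylines(I,[p.round().astype(np.int32)],True,col,1)
        for m in masks.get(n,[]):
            cs,_=cv2.findContours(m[0],cv2.RETR_EXTERNAL,cv2.CHAIN_APPROX_NONE)
            for q in cs: cv2.polylines(I,[(((q.reshape(-1,2)/F+[m[1]-x0,m[2]-y0]))*f).round().astype(np.int32)],True,(255,0,255),1)
        dr(roller,(0,0,255)); dr(chock,(0,255,0))
        dr(rackT(rk,[(a,b,.05-.123*a) for a in(-.094,.153) for b in(-.11,.23)]),(255,0,0))
        outs.append(I)
        kb=np.array([[.041+.011*np.cos(q)+.123*h,.145+.011*np.sin(q),.05-.123*.041+h] for q in a_ for h in(.042,.082)]); dr(rackT(rk,kb),(0,255,255))
    cv2.imwrite(path,np.vstack([np.hstack(outs[:2]),np.hstack(outs[2:])]))
a_=np.linspace(0,6.28,40)
E
python3 - <<'E'
from ov import *
s,t=[cv2.imread(f'pics/{n}0.png') for n in('scene','top')]
ro={'scene':roi(s,wht(172),(297,186),48),'top':roi(t,wht(138),(232,208),50)}
x,i=fit(ro,rollpts,[.505,.072,.18,.08],[.01,.01,.1,.01]); print('roller',x.round(4),np.round(i,3)); np.save('roller.npy',x)
x2,i=fit(ro,lambda v:rollpts([*v,.08]),x[:3],[.01,.01,.1]); print('roller z=.08',x2.round(4),np.round(i,3))
ch={'scene':roi(s,wood,(216,308),26),'top':roi(t,wood,(386,224),26)}
y,i=fit(ch,lambda v:chockpts([*v,0]),[.469,-.307,3.49],[.01,.01,.2]); print('chock z0',y.round(4),np.round(i,3)); np.save('chock.npy',y)
for n,p in(('scene',(296.2,200.5)),('top',(232.9,211.8))): print('rack org',n,onz(n,p,0).round(4))
overlay(s,t,'pics/ov.png',rollpts(x),chockpts([*y,0]),np.load('rack.npy'),[('scene',(300,180),65),('top',(205,208),80),('scene',(216,308),26),('top',(386,224),26)],{k:[ro[k],ch[k]] for k in ro})
E
```

```text
roller [0.5025 0.076  0.1981 0.0719] [0.698 0.773]
roller z=.08 [0.5035 0.0756 0.2028] [0.692 0.761]
chock z0 [ 0.4683 -0.3066  3.4868] [0.852 0.91 ]
rack org scene [0.5024 0.0723 0.    ]
rack org top [0.5034 0.0784 0.    ]
```

View pics/ov.png

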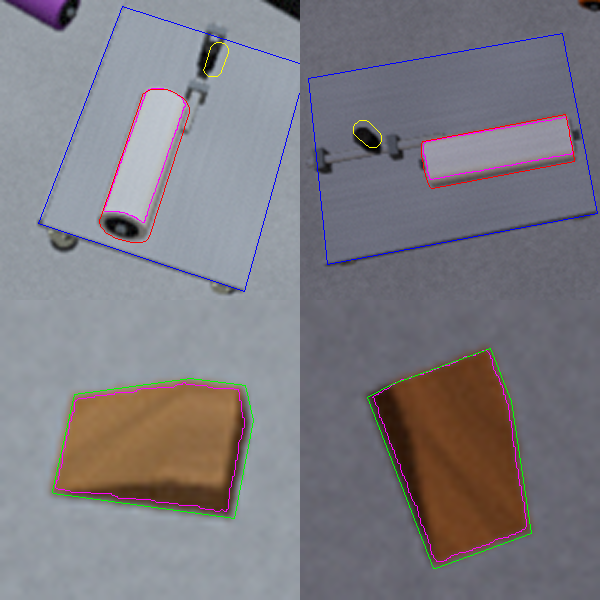

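The outlines match well. The roller is at (0.5025, 0.076), 4 mm downhill of the fitted rack origin as the text says, and the rack yaw is about 10.8°. The chock is at (0.468, -0.307), with its nose heading 200°. I start the swing towards the chock.

>>> send_rows:
  plan:
    - [[-1,0.93,0],[0,0,-0.246],-1]
    - [[-1,0.93,0],[0,0,-0.246],-1]
    - [[-1,0.93,0],[0,0,-0.246],-1]
    - [[-1,0.93,0],[0,0,-0.246],-1]
    - [[-1,0.93,0],[0,0,-0.246],-1]
    - [[-1,0.93,0],[0,0,-0.246],-1]
    - [[-1,0.93,0],[0,0,-0.246],-1]
    - [[-1,0.93,0],[0,0,-0.246],-1]
    - [[-1,0.93,0],[0,0,-0.246],-1]
    - [[-1,0.93,0],[0,0,-0.246],-1]
  force: 40

```text
time: 1.5
ee_pos: [0.3582, 0.1092, 0.2315]
tcp_rot: [180.0, 0.0, 109.5]
wrist_force: [-1.1, 1.1, -0.5]
opening: 0.0855
```

```bash
cat > mv.py <<'E'
from h import *
def need(target,R=None):
    """shift in tool axes (scaled) and turn (scaled) to target pos / rotation matrix"""
    o=sensors.get_obs(); R0=Ro.from_euler('xyz',o['tcp_rot'],degrees=True)
    d=R0.inv().apply(np.array(target)-o['ee_pos'])/.3
    w=(R0.inv()*R).as_rotvec()/np.pi if R is not None else 0
    print('t',round(o['time'],2),'pos',o['ee_pos'].round(4),'rpy',np.round(o['tcp_rot'],2),'q',np.round(o['q'],1),'F',np.round(o['wrist_force'],2),'open',round(o['opening'],4))
    print('shift',np.round(d,4),'turn',np.round(w,4))
def down(yaw,tilt_axis_yaw=None,tilt=0):
    R=Ro.from_euler('xyz',[180,0,yaw],degrees=True)
    if tilt: 
        ax=np.array([np.cos(np.radians(tilt_axis_yaw)),np.sin(np.radians(tilt_axis_yaw)),0]); R=Ro.from_rotvec(ax*np.radians(tilt))*R
    return R
E
python3 -c "
from mv import *
need([.4946,-.2971,.12],down(109.8))"
```

```text
t 1.5 pos [0.3582 0.1092 0.2315] rpy [1.7996e+02 3.0000e-02 1.0952e+02] q [ 17.  -18.8 -11.4  97.4  -0.   -2.5] F [-1.09  1.11 -0.46] open 0.0855
shift [-1.4281 -0.0241  0.3725] turn [ 0.0002  0.0002 -0.0016]
```

>>> send_rows:
  plan:
    - [[-1,0,0.1],[0,0,0],-1]
    - [[-1,0,0.1],[0,0,0],-1]
    - [[-1,0,0.1],[0,0,0],-1]
    - [[-1,0,0.1],[0,0,0],-1]
    - [[-1,0,0.1],[0,0,0],-1]
    - [[-1,0,0.1],[0,0,0],-1]
    - [[-1,0,0.1],[0,0,0],-1]

```text
time: 2.2
ee_pos: [0.46, -0.1741, 0.1994]
tcp_rot: [-179.9, -0.0, 109.5]
wrist_force: [-0.1, 0.6, -0.3]
opening: 0.0851
```

>>> send_rows:
  plan:
    - [[-0.43,-0.02,0.27],[0,0,0],-1]
    - [[-0.43,-0.02,0.27],[0,0,0],-1]
    - [[-0.43,-0.02,0.27],[0,0,0],-1]
    - [[-0.43,-0.02,0.27],[0,0,0],-1]
    - [[-0.43,-0.02,0.27],[0,0,0],-1]
    - [[-0.43,-0.02,0.27],[0,0,0],-1]

```text
time: 2.8
ee_pos: [0.4974, -0.2928, 0.1213]
tcp_rot: [180.0, 0.0, 109.8]
wrist_force: [-0.8, 0.4, 0.3]
opening: 0.0853
```

```bash
python3 -c "
from mv import *
need([.4946,-.2971,.06],down(109.8))
s=camera('scene');t=camera('top');cv2.imwrite('pics/s1.png',s);cv2.imwrite('pics/t1.png',t)
cv2.imwrite('pics/c2.png',np.hstack([cv2.resize(im[y:y+100,x:x+100],(400,400),interpolation=cv2.INTER_CUBIC) for im,x,y in((s,170,250),(t,345,170))]))"
```

```text
t 2.8 pos [ 0.4974 -0.2928  0.1213] rpy [1.7996e+02 2.0000e-02 1.0982e+02] q [-30.5   7.9   1.1  83.2   0.  -50.3] F [-0.85  0.37  0.27] open 0.0853
shift [-0.01   -0.0139  0.2043] turn [0.0002 0.0001 0.0001]
```

View pics/c2.png

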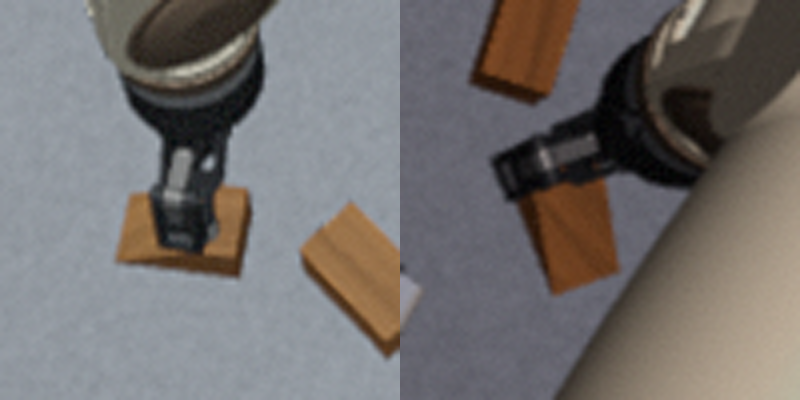

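The gripper stands over the thick end of the wedge with its jaws across the sides: the scene crop shows the fingers at about (180,220), and the top crop shows them at the back end. I descend and close.

>>> send_rows:
  plan:
    - [[-0.01,-0.014,0.12],[0,0,0],-1]
    - [[-0.01,-0.014,0.22],[0,0,0],-1]
    - [[-0.01,-0.014,0.3],[0,0,0],-1]
    - [[-0.01,-0.014,0.35],[0,0,0],-1]
    - [[-0.01,-0.014,0.38],[0,0,0],-1]
    - [[-0.01,-0.014,0.38],[0,0,0],-1]
    - [[-0.01,-0.014,0.38],[0,0,0],1]
    - [[-0.01,-0.014,0.38],[0,0,0],1]
    - [[-0.01,-0.014,0.38],[0,0,0],1]
    - [[-0.01,-0.014,0.38],[0,0,0],1]
  force: 40

```text
time: 3.9
ee_pos: [0.4947, -0.2987, 0.0075]
tcp_rot: [179.9, 0.1, 109.8]
wrist_force: [0.5, 0.0, 5.5]
opening: 0.0445
```

>>> send_rows:
  plan:
    - [[0,0,0],[0,0,0],1]
    - [[0,0,0],[0,0,0],1]
    - [[0,0,0],[0,0,0],1]
    - [[0,0,0],[0,0,0],1]
    - [[0,0,0],[0,0,0],1]

```text
time: 4.4
ee_pos: [0.4947, -0.2986, 0.0075]
tcp_rot: [179.9, 0.1, 109.8]
wrist_force: [0.3, 0.4, 6.3]
opening: 0.0445
```

```bash
python3 -c "
from mv import *
need([.4946,-.2971,.2],down(109.8))"
```

```text
t 4.4 pos [ 0.4947 -0.2986  0.0075] rpy [1.7993e+02 8.0000e-02 1.0976e+02] q [-31.1  10.3  -8.9  70.7   0.  -50.9] F [0.35 0.42 6.32] open 0.0445
shift [ 0.0041  0.0022 -0.6418] turn [ 0.0004  0.0004 -0.0002]
```

>>> send_rows:
  plan:
    - [[0,0,-0.15],[0,0,0],1]
    - [[0,0,-0.3],[0,0,0],1]
    - [[0,0,-0.45],[0,0,0],1]
    - [[0,0,-0.6],[0,0,0],1]
    - [[0,0,-0.65],[0,0,0],1]
    - [[0,0,-0.65],[0,0,0],1]

```text
time: 5.0
ee_pos: [0.495, -0.2988, 0.2042]
tcp_rot: [179.8, 0.2, 109.8]
wrist_force: [0.6, 0.4, -2.6]
opening: 0.0444
```

```bash
python3 -c "
from mv import *
need([.5936,.0937,.15],down(101,101,7.01))"
```

```text
t 5.0 pos [ 0.495  -0.2988  0.2042] rpy [179.83   0.2  109.77] q [-31.1   8.1  10.5  92.1  -0.  -50.9] F [ 0.61  0.35 -2.62] open 0.0444
shift [1.1208 0.7513 0.1787] turn [0.0399 0.004  0.0486]
```

>>> send_rows:
  plan:
    - [[0.14,0.1,0],[0.01,0,0.01],1]
    - [[0.28,0.2,0],[0.02,0,0.02],1]
    - [[0.42,0.3,0],[0.03,0.002,0.03],1]
    - [[0.56,0.4,0],[0.04,0.004,0.049],1]
    - [[0.7,0.5,0],[0.04,0.004,0.049],1]
    - [[0.84,0.6,0],[0.04,0.004,0.049],1]
    - [[0.96,0.7,0],[0.04,0.004,0.049],1]
    - [[1,0.75,0.05],[0.04,0.004,0.049],1]
    - [[1,0.75,0.1],[0.04,0.004,0.049],1]
    - [[1,0.75,0.1],[0.04,0.004,0.049],1]

```text
time: 6.0
ee_pos: [0.6031, 0.061, 0.1668]
tcp_rot: [-172.4, -0.2, 101.0]
wrist_force: [-0.3, -0.9, -1.7]
opening: 0.0447
```

```bash
python3 -c "
from mv import *
need([.5936,.0937,.07],down(101,101,7.01))"
```

```text
t 6.0 pos [0.6031 0.061  0.1668] rpy [-172.4    -0.19  101.02] q [ 6.  20.1 20.3 97.8 -0.5 -5. ] F [-0.35 -0.9  -1.67] open 0.0447
shift [0.1121 0.0325 0.3215] turn [-0.0033 -0.001   0.0002]
```

>>> send_rows:
  plan:
    - [[0.06,0.015,0.1],[-0.003,-0.001,0],1]
    - [[0.112,0.032,0.2],[-0.003,-0.001,0],1]
    - [[0.112,0.032,0.28],[-0.003,-0.001,0],1]
    - [[0.112,0.032,0.32],[-0.003,-0.001,0],1]
    - [[0.112,0.032,0.32],[-0.003,-0.001,0],1]
    - [[0.112,0.032,0.32],[-0.003,-0.001,0],1]

```text
time: 6.6
ee_pos: [0.5956, 0.0923, 0.0758]
tcp_rot: [-173.3, 0.0, 100.9]
wrist_force: [-0.3, -0.2, -2.2]
opening: 0.0446
```

```bash
python3 -c "
from mv import *
need([.5936,.0937,.0456],down(101,101,7.01))
s=camera('scene');t=camera('top');cv2.imwrite('pics/s2.png',s);cv2.imwrite('pics/t2.png',t)
cv2.imwrite('pics/c3.png',np.hstack([cv2.resize(im[y:y+120,x:x+120],(400,400),interpolation=cv2.INTER_CUBIC) for im,x,y in((s,255,120),(t,170,130))]))"
```

```text
t 6.6 pos [0.5956 0.0923 0.0758] rpy [-1.7334e+02  2.0000e-02  1.0090e+02] q [ 8.9 18.8  8.7 86.6 -0.3 -2. ] F [-0.32 -0.15 -2.2 ] open 0.0446
shift [0.0059 0.006  0.1007] turn [ 0.0019  0.0001 -0.0006]
```

View pics/c3.png

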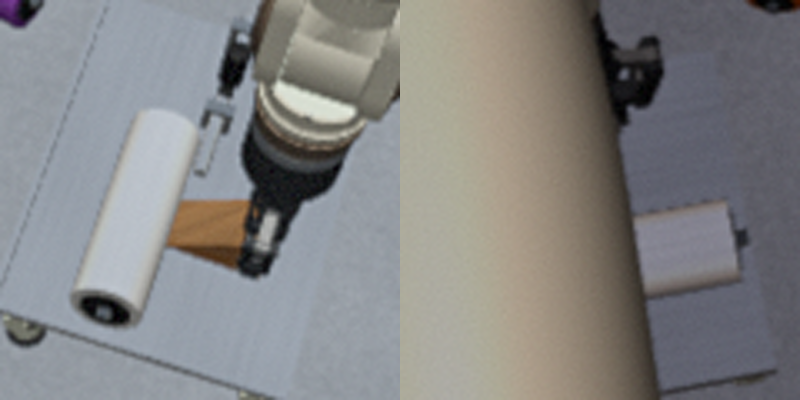

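The scene crop shows the chock in the grip at about (215,235), nose towards the middle of the roller and still above the plate. I lower it gently.

>>> send_rows:
  plan:
    - [[0.006,0.006,0.04],[0.002,0,0],1]
    - [[0.006,0.006,0.07],[0.002,0,0],1]
    - [[0.006,0.006,0.08],[0.002,0,0],1]
    - [[0.006,0.006,0.086],[0.002,0,0],1]
    - [[0.006,0.006,0.086],[0.002,0,0],1]

```text
time: 7.2
ee_pos: [0.5937, 0.0944, 0.0488]
tcp_rot: [-172.9, 0.0, 101.0]
wrist_force: [0.1, -0.8, -2.3]
opening: 0.0447
```

>>> send_rows:
  plan:
    - [[0,0,0.004],[0,0,0],1]
    - [[0,0,0.008],[0,0,0],1]
    - [[0,0,0.008],[0,0,0],1]

```text
time: 7.5
ee_pos: [0.5936, 0.0944, 0.0468]
tcp_rot: [-173.0, 0.0, 100.9]
wrist_force: [-0.2, -0.6, -1.9]
opening: 0.0445
```

```bash
python3 -c "
from mv import *
need([.5936,.0937,.0456],down(101,101,7.01))"
```

```text
t 7.5 pos [0.5936 0.0944 0.0468] rpy [-1.7296e+02  2.0000e-02  1.0095e+02] q [ 9.1 19.5  6.3 83.9 -0.2 -1.8] F [-0.22 -0.65 -1.85] open 0.0445
shift [-0.0023 -0.0001  0.0039] turn [-0.0002  0.0001 -0.0003]
```

Not yet in contact (the force is still just the weight). I go down in 0.6 mm steps.

>>> send_rows:
  plan:
    - [[0,0,0.003],[0,0,0],1]
    - [[0,0,0.003],[0,0,0],1]

```text
time: 7.7
ee_pos: [0.5936, 0.0944, 0.046]
tcp_rot: [-173.0, 0.0, 100.9]
wrist_force: [-0.2, 0.5, -1.4]
opening: 0.0445
```

>>> send_rows:
  plan:
    - [[0,0,0.002],[0,0,0],1]
    - [[0,0,0.002],[0,0,0],1]

```text
time: 7.9
ee_pos: [0.5936, 0.0944, 0.0459]
tcp_rot: [-173.0, 0.0, 100.9]
wrist_force: [-1.4, 0.1, 4.1]
opening: 0.0445
```

>>> send_rows:
  plan:
    - [[0,0,0.002],[0,0,0],1]
    - [[0,0,0.002],[0,0,0],1]

```text
time: 8.1
ee_pos: [0.5936, 0.0944, 0.0458]
tcp_rot: [-173.0, 0.0, 100.9]
wrist_force: [-2.5, -1.1, 8.6]
opening: 0.0446
```

Contact came at z = 0.0459, against 0.0456 predicted. I ease the press and slide the chock uphill.

>>> send_rows:
  plan:
    - [[0,0,-0.003],[0,0,0],1]
    - [[0,-0.01,-0.003],[0,0,0],1]
    - [[0,-0.02,-0.003],[0,0,0],1]
    - [[0,-0.03,-0.003],[0,0,0],1]
    - [[0,-0.04,-0.003],[0,0,0],1]
    - [[0,-0.04,-0.003],[0,0,0],1]

```text
time: 8.7
ee_pos: [0.5816, 0.0921, 0.0473]
tcp_rot: [-173.0, 0.0, 100.9]
wrist_force: [1.4, 0.2, 2.5]
opening: 0.0444
```

```bash
cat > avg.py <<'E'
from mv import *
f=[]
for i in range(8):
    im=camera('scene'); o=sensors.get_obs(); f.append(o['wrist_force'])
f=np.array(f); e=np.array([.9816*.9925,.1908*.9925,-.122]); n=np.array([.9816*.122,.1908*.122,.9925])
g=(f[2:]@np.c_[e,n]); print('t',round(o['time'],2),'pos',o['ee_pos'].round(4),'downhill,normal',g.mean(0).round(2),'+-',(g.std(0)/6**.5).round(2))
fx=((o['ee_pos'][:2]-[.5025,.076])@[.9816,.1908]); print('tcp rack dx from roller axis',round(fx,4),'nominal contact .0779')
cv2.imwrite('pics/last_s.png',im)
E
python3 avg.py
```

```text
t 9.1 pos [0.5816 0.0921 0.0473] downhill,normal [0.62 6.55] +- [0.17 0.14]
tcp rack dx from roller axis 0.0807 nominal contact .0779
```

>>> send_rows:
  plan:
    - [[0,0,-0.002],[0,0,0],1]
    - [[0,-0.004,-0.002],[0,0,0],1]
    - [[0,-0.004,-0.002],[0,0,0],1]

```text
time: 9.4
ee_pos: [0.5805, 0.0919, 0.0475]
tcp_rot: [-172.9, 0.0, 100.9]
wrist_force: [3.5, 0.6, 1.2]
opening: 0.0442
```

```bash
python3 avg.py
```

```text
t 9.8 pos [0.5806 0.0919 0.0476] downhill,normal [2.71 0.75] +- [0.14 0.17]
tcp rack dx from roller axis 0.0796 nominal contact .0779
```

>>> send_rows:
  plan:
    - [[0,-0.003,0],[0,0,0],1]
    - [[0,-0.003,0],[0,0,0],1]

```text
time: 10.0
ee_pos: [0.5795, 0.0917, 0.0477]
tcp_rot: [-172.9, 0.0, 100.9]
wrist_force: [1.2, 0.5, -0.3]
opening: 0.0445
```

```bash
python3 avg.py
```

```text
t 10.4 pos [0.5795 0.0917 0.0477] downhill,normal [ 1.24 -0.58] +- [0.37 0.06]
tcp rack dx from roller axis 0.0786 nominal contact .0779
```

```bash
cat >> avg.py <<'E'
A=cv2.cvtColor(cv2.imread('pics/s2.png'),cv2.COLOR_BGR2GRAY).astype(np.float32); B=cv2.cvtColor(im,cv2.COLOR_BGR2GRAY).astype(np.float32)
for nm,(x,y,w,h) in dict(roller_end=(272,200,30,22),roller_mid=(275,155,25,60),ref=(330,235,30,20)).items():
    a_,b_=A[y:y+h,x:x+w],B[y:y+h,x:x+w]
    gx,gy=np.gradient(a_)[1],np.gradient(a_)[0]; d,*_=np.linalg.lstsq(np.c_[gx.ravel(),gy.ravel(),np.ones(a_.size)],(a_-b_).ravel(),rcond=None); print(nm,'px shift',d[:2].round(2),end=' ')
K=proj('scene',np.array([[.5025,.076,.08],[.5025-.9816*.001,.076-.1908*.001,.08]])); print('1mm uphill =',(K[1]-K[0]).round(2))
E
python3 avg.py
```

```text
t 10.8 pos [0.5796 0.0917 0.0477] downhill,normal [ 0.1  -1.23] +- [0.19 0.06]
tcp rack dx from roller axis 0.0787 nominal contact .0779
roller_end px shift [-0.79 -0.26] roller_mid px shift [-0.83 -0.21] ref px shift [0.01 0.01] 1mm uphill = [-0.36 -0.09]
```

>>> send_rows:
  plan:
    - [[0,-0.003,0],[0,0,0],1]
    - [[0,-0.003,0],[0,0,0],1]

```text
time: 11.0
ee_pos: [0.5789, 0.0915, 0.0479]
tcp_rot: [-173.0, 0.0, 100.9]
wrist_force: [1.1, -0.7, -3.5]
opening: 0.0443
```

```bash
python3 avg.py
```

```text
t 11.4 pos [0.5789 0.0916 0.0479] downhill,normal [ 0.94 -2.67] +- [0.13 0.23]
tcp rack dx from roller axis 0.078 nominal contact .0779
roller_end px shift [-0.93 -0.32] roller_mid px shift [-0.95 -0.24] ref px shift [0.01 0.01] 1mm uphill = [-0.36 -0.09]
```

>>> send_rows:
  plan:
    - [[0,-0.003,0],[0,0,0],1]
    - [[0,-0.003,0],[0,0,0],1]

```text
time: 11.6
ee_pos: [0.578, 0.0914, 0.0481]
tcp_rot: [-173.0, 0.0, 100.9]
wrist_force: [1.5, -0.0, -2.0]
opening: 0.0445
```

```bash
python3 avg.py
```

```text
t 12.0 pos [0.578  0.0914 0.048 ] downhill,normal [ 0.75 -2.49] +- [0.15 0.17]
tcp rack dx from roller axis 0.077 nominal contact .0779
roller_end px shift [-1.08 -0.37] roller_mid px shift [-1.08 -0.24] ref px shift [0.02 0.01] 1mm uphill = [-0.36 -0.09]
```

The images show the roller has been rolled about 3 mm up off the bolt, so contact is certain. I back off about 2 mm and press the chock onto the plate.

>>> send_rows:
  plan:
    - [[0,0.003,0],[0,0,0],1]
    - [[0,0.007,0],[0,0,0],1]
    - [[0,0.007,0.002],[0,0,0],1]
    - [[0,0.007,0.003],[0,0,0],1]

```text
time: 12.4
ee_pos: [0.5803, 0.0918, 0.0475]
tcp_rot: [-173.0, 0.0, 101.0]
wrist_force: [-0.4, -0.3, 5.8]
opening: 0.0446
```

```bash
python3 avg.py
```

```text
t 12.8 pos [0.5803 0.0918 0.0475] downhill,normal [-0.67  5.45] +- [0.1  0.22]
tcp rack dx from roller axis 0.0793 nominal contact .0779
roller_end px shift [-0.54 -0.18] roller_mid px shift [-0.56 -0.15] ref px shift [ 0. -0.] 1mm uphill = [-0.36 -0.09]
```

>>> send_rows:
  plan:
    - [[0,0,0],[0,0,0],0.4]
    - [[0,0,0],[0,0,0],0]
    - [[0,0,0],[0,0,0],-0.4]
    - [[0,0,0],[0,0,0],-0.4]
    - [[0,0,-0.05],[0,0,0],-0.4]
    - [[0,0,-0.12],[0,0,0],-0.4]
    - [[0,0,-0.22],[0,0,0],-0.4]
    - [[0,0,-0.36],[0,0,0],-0.4]
    - [[0,0,-0.4],[0,0,0],-0.4]

```text
time: 13.7
ee_pos: [0.5958, 0.0948, 0.1715]
tcp_rot: [-173.3, 0.0, 100.9]
wrist_force: [0.5, -0.0, 0.7]
opening: 0.0596
```

```bash
python3 avg.py; python3 - <<'E'
from mv import *
print([ (d['point'],d['p']) for d in place_of('bolt_knob','scene')])
need([.5,.2,.2],down(191))
im=cv2.imread('pics/last_s.png'); cv2.imwrite('pics/c4.png',cv2.resize(im[100:260,240:400],(640,640),interpolation=cv2.INTER_CUBIC)[:600])
E
```

```text
t 14.1 pos [0.5938 0.0945 0.1646] downhill,normal [ 0.2  -0.54] +- [0.3  0.13]
tcp rack dx from roller axis 0.0931 nominal contact .0779
roller_end px shift [1.29 0.44] roller_mid px shift [1.21 0.48] ref px shift [-0.    0.01] 1mm uphill = [-0.36 -0.09]
[([323.9, 141.6], 0.61)]
t 14.15 pos [0.5939 0.0945 0.1649] rpy [-1.7284e+02  1.0000e-02  1.0095e+02] q [ 9.2 18.9 18.6 96.8 -0.2 -1.8] F [-0.17 -0.66  0.32] open 0.0599
shift [ 0.4046 -0.2531 -0.0863] turn [-0.0313 -0.0312 -0.4996]
```

View pics/c4.png

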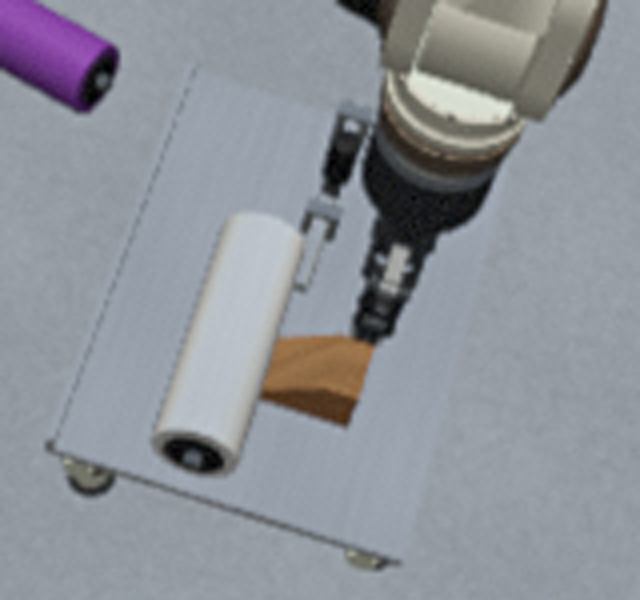

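```bash
python3 - <<'E'
from h import *
g=lambda p:cv2.cvtColor(cv2.imread(p),cv2.COLOR_BGR2GRAY).astype(np.float32)
N=g('pics/last_s.png')
for ref in('scene0','s2'):
    A=g(f'pics/{ref}.png')
    for nm,(x,y,w,h) in dict(end=(272,200,30,22),mid=(275,170,30,25),far=(285,148,22,20),ref=(330,235,30,20),rackcorner=(245,205,20,15),cap=(284,207,12,11)).items():
        p=cv2.phaseCorrelate(A[y-4:y+h+4,x-4:x+w+4],N[y-4:y+h+4,x-4:x+w+4],cv2.createHanningWindow((w+8,h+8),cv2.CV_32F)); print(ref,nm,np.round(p[0],2),round(p[1],2))
t=camera('top'); cv2.imwrite('pics/t4.png',t)
# edge positions across the roller: row profile through mid, in scene0, s2, now
for r in(170,190):
    for ref in('scene0','s2','last_s'): print(r,ref,g(f'pics/{ref}.png')[r,272:322:2].astype(int))
E
```

```text
scene0 end [1.01 0.25] 1.0
scene0 mid [0.12 0.04] 0.92
scene0 far [ 0.18 -0.06] 0.96
scene0 ref [-0.11 -0.16] 0.94
scene0 rackcorner [-0.04  0.12] 0.97
scene0 cap [0.76 0.23] 0.97
s2 end [1.66 0.67] 1.13
s2 mid [1.05 0.08] 1.13
s2 far [0.57 0.54] 1.14
s2 ref [-0.13 -0.11] 0.92
s2 rackcorner [0.05 0.  ] 0.97
s2 cap [0.94 0.25] 0.88
170 scene0 [156 157 158 156 158 157 160 160 159 151 174 191 192 191 194 194 193 196
 196 189 159 141 151 152 159]
170 s2 [157 156 155 155 160 157 161 160 158 161 190 193 193 193 193 191 195 195
 190 168 140 148 153 150 158]
170 last_s [157 156 157 158 156 156 163 161 159 144 173 192 192 191 193 194 194 192
 194 188 158 141 153 151 158]
190 scene0 [162 159 159 160 159 161 159 188 191 190 192 191 190 193 192 189 175 132
 157 161 162 161 161 160 163]
190 s2 [158 158 158 159 159 149 186 189 188 191 189 191 191 191 192 181 146 111
 117 114 118 122 117 115 115]
190 last_s [161 159 161 160 159 160 150 183 192 191 190 191 189 190 190 189 179 146
 112 111 112 119 121 120 117]
```

```bash
cat >> h.py <<'E'
RK=np.array([.4985,.0755,np.radians(11.0)])  # rack origin from roller (x=4) 
def chockrack(v): # origin slope dist from rack origin, y, yaw about normal rel. uphill ; -> world
    M=Ro.from_euler('y',SL).as_matrix()@Ro.from_euler('z',np.pi+v[2]).as_matrix()
    P=W@M.T+[v[0]*np.cos(SL),v[1],.05-v[0]*np.sin(SL)]
    return rackT(RK,P)
E
python3 - <<'E'
from h import *
s=cv2.imread('pics/last_s.png'); t=cv2.imread('pics/t4.png')
v={'scene':roi(s,wood,(319,194),24)}
x,i=fit(v,chockrack,[.058,-.005,0],[.005,.005,.05]); print('chock slope-dist,y,yaw',x.round(4),i, 'touch expected',.0003+.0537)
# chock as gripped in s2/at initial for bias
I=cv2.resize(s[170:220,295:345],(400,400),interpolation=cv2.INTER_CUBIC)
p=(proj('scene',chockrack(x))-[295,170]+.5)*8; cv2.polylines(I,[cv2.convexHull(p.astype(np.float32)).astype(np.int32)],True,(0,255,0),1)
J=cv2.resize(t[150:250,170:270],(400,400),interpolation=cv2.INTER_CUBIC)
cv2.imwrite('pics/c5.png',np.hstack([I,J]))
E
```

```text
chock slope-dist,y,yaw [ 0.0565  0.0017 -0.0869] [np.float64(0.7292360588804125)] touch expected 0.054
```

View pics/c5.png

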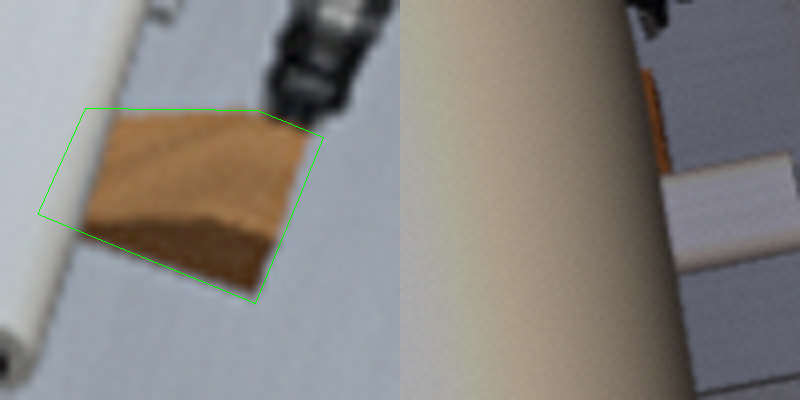

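```bash
python3 -c "
from mv import *
need([.6149,.0981,.0475],down(101,101,7.01))"
```

```text
t 14.2 pos [0.594  0.0945 0.1651] rpy [-1.7286e+02  1.0000e-02  1.0095e+02] q [ 9.2 18.9 18.6 96.8 -0.2 -1.8] F [-0.04  0.71 -0.72] open 0.0601
shift [-0.0014  0.1188  0.3801] turn [-0.0007  0.     -0.0003]
```

>>> send_rows:
  plan:
    - [[0,0.119,0.05],[0,0,0],1]
    - [[0,0.119,0.1],[0,0,0],1]
    - [[0,0.119,0.2],[0,0,0],1]
    - [[0,0.119,0.3],[0,0,0],1]
    - [[0,0.119,0.36],[0,0,0],1]
    - [[0,0.119,0.38],[0,0,0],1]
    - [[0,0.119,0.38],[0,0,0],1]

```text
time: 14.9
ee_pos: [0.6149, 0.0986, 0.0478]
tcp_rot: [-172.9, 0.0, 100.9]
wrist_force: [-0.8, -0.2, -0.4]
opening: 0.0001
```

```bash
sed -i "s#pics/s2.png#pics/scene0.png#" avg.py; sed -i "s/roller_mid=(275,155,25,60)/roller_mid=(275,165,27,30),roller_far=(285,148,22,20)/" avg.py; python3 avg.py
```

```text
t 15.3 pos [0.6159 0.0987 0.0491] downhill,normal [0.22 0.23] +- [0.13 0.17]
tcp rack dx from roller axis 0.1156 nominal contact .0779
roller_end px shift [0.66 0.24] roller_mid px shift [ 0.33 -0.02] roller_far px shift [-0.11  0.04] ref px shift [-0.02 -0.01] 1mm uphill = [-0.36 -0.09]
```

>>> send_rows:
  plan:
    - [[0,-0.01,0],[0,0,0],1]
    - [[0,-0.02,0],[0,0,0],1]
    - [[0,-0.025,0],[0,0,0],1]
    - [[0,-0.03,0],[0,0,0],1]
    - [[0,-0.03,0],[0,0,0],1]

```text
time: 15.8
ee_pos: [0.6066, 0.0969, 0.0497]
tcp_rot: [-173.0, 0.0, 101.0]
wrist_force: [-0.7, -0.4, -0.4]
opening: -0.0002
```

```bash
python3 avg.py
```

```text
t 16.2 pos [0.6067 0.0969 0.0495] downhill,normal [0.15 0.2 ] +- [0.19 0.13]
tcp rack dx from roller axis 0.1063 nominal contact .0779
roller_end px shift [0.65 0.24] roller_mid px shift [0.32 0.03] roller_far px shift [-0.13  0.06] ref px shift [-0.03 -0.01] 1mm uphill = [-0.36 -0.09]
```

>>> send_rows:
  plan:
    - [[0,-0.005,0],[0,0,0],1]
    - [[0,-0.005,0],[0,0,0],1]

```text
time: 16.4
ee_pos: [0.6051, 0.0966, 0.0498]
tcp_rot: [-172.9, 0.0, 100.9]
wrist_force: [-0.0, 0.9, -0.5]
opening: 0.0
```

```bash
python3 avg.py
```

```text
t 16.8 pos [0.6052 0.0967 0.0498] downhill,normal [ 0.17 -0.08] +- [0.12 0.16]
tcp rack dx from roller axis 0.1048 nominal contact .0779
roller_end px shift [0.65 0.24] roller_mid px shift [ 0.33 -0.03] roller_far px shift [-0.13  0.05] ref px shift [-0.02 -0.01] 1mm uphill = [-0.36 -0.09]
```

>>> send_rows:
  plan:
    - [[0,-0.006,0],[0,0,0],1]
    - [[0,-0.008,0],[0,0,0],1]

```text
time: 17.0
ee_pos: [0.6028, 0.0962, 0.0501]
tcp_rot: [-172.9, 0.0, 100.9]
wrist_force: [-0.7, 0.4, -0.2]
opening: -0.0
```

```bash
python3 avg.py
```

```text
t 17.4 pos [0.603  0.0962 0.0501] downhill,normal [-0.24 -0.07] +- [0.09 0.15]
tcp rack dx from roller axis 0.1025 nominal contact .0779
roller_end px shift [0.66 0.24] roller_mid px shift [ 0.35 -0.09] roller_far px shift [-0.13  0.07] ref px shift [-0.05 -0.02] 1mm uphill = [-0.36 -0.09]
```

>>> send_rows:
  plan:
    - [[0,-0.005,0],[0,0,0],1]
    - [[0,-0.006,0],[0,0,0],1]

```text
time: 17.6
ee_pos: [0.6014, 0.0959, 0.0503]
tcp_rot: [-173.0, 0.0, 100.9]
wrist_force: [2.0, 0.6, -1.5]
opening: -0.0005
```

```bash
python3 avg.py
```

```text
t 18.0 pos [0.6012 0.0959 0.0503] downhill,normal [ 2.51 -0.35] +- [0.18 0.16]
tcp rack dx from roller axis 0.1007 nominal contact .0779
roller_end px shift [0.31 0.12] roller_mid px shift [-0.07 -0.23] roller_far px shift [-0.43 -0.15] ref px shift [-0.01 -0.01] 1mm uphill = [-0.36 -0.09]
```

The fingers met the chock (2.5 N) and the whole roller moved 1.1 mm uphill, so it now leans on the chock. I back the fingers off and check that it holds.

>>> send_rows:
  plan:
    - [[0,0.01,0],[0,0,0],1]
    - [[0,0.04,0],[0,0,0],1]
    - [[0,0.04,-0.1],[0,0,0],1]
    - [[0,0.04,-0.2],[0,0,0],1]

```text
time: 18.4
ee_pos: [0.6199, 0.0995, 0.108]
tcp_rot: [-172.8, 0.0, 100.9]
wrist_force: [0.3, 0.3, -0.7]
opening: 0.0001
```

```bash
python3 avg.py
```

```text
t 18.8 pos [0.6196 0.0995 0.1071] downhill,normal [-0.39 -0.29] +- [0.17 0.17]
tcp rack dx from roller axis 0.1194 nominal contact .0779
roller_end px shift [0.3  0.11] roller_mid px shift [-0.04 -0.28] roller_far px shift [-0.45 -0.14] ref px shift [-0.02 -0.  ] 1mm uphill = [-0.36 -0.09]
```

It holds: the roller is about 1 mm off the bolt end and hasn't moved since the fingers left. Next is the knob, expected at (0.511, 0.226, 0.107) from the rack pose; the network's triangulation gave (0.509, 0.224, 0.111).

```bash
python3 -c "
from mv import *
need([.511,.225,.20],down(191,101,7.01))"
```

```text
t 18.8 pos [0.6196 0.0995 0.1071] rpy [-1.7284e+02  1.0000e-02  1.0095e+02] q [ 9.2 22.6 16.9 91.5 -0.2 -1.7] F [-0.1  -0.3  -0.47] open 0.0002
shift [ 0.4795 -0.3123 -0.273 ] turn [-0.0007 -0.0007 -0.5003]
```

>>> send_rows:
  plan:
    - [[0,0,-0.16],[0,0,-0.04],1]
    - [[0,0,-0.273],[0,0,-0.09],1]
    - [[0.1,-0.06,-0.273],[0,0,-0.14],0]
    - [[0.2,-0.12,-0.273],[0,0,-0.19],0]
    - [[0.3,-0.18,-0.273],[0,0,-0.24],0]
    - [[0.4,-0.24,-0.273],[0,0,-0.29],-0.3]
    - [[0.48,-0.312,-0.273],[0,0,-0.34],-0.3]
    - [[0.48,-0.312,-0.273],[0,0,-0.39],-0.3]
    - [[0.48,-0.312,-0.273],[0,0,-0.44],-0.3]
    - [[0.48,-0.312,-0.273],[0,0,-0.48],-0.3]

```text
time: 19.8
ee_pos: [0.5108, 0.2254, 0.2005]
tcp_rot: [-179.3, -7.1, -174.1]
wrist_force: [0.1, -1.0, 0.6]
opening: 0.0552
```

```bash
python3 -c "
from mv import *
need([.5085,.225,.120],down(191,101,7.01))"
```

```text
t 19.8 pos [0.5108 0.2254 0.2005] rpy [-179.33   -7.07 -174.15] q [ 23.1  12.8  15.1  99.3   1.5 -72.9] F [ 0.09 -0.96  0.64] open 0.0552
shift [-0.0252  0.0026  0.2672] turn [-0.0002 -0.0005 -0.0284]
```

>>> send_rows:
  plan:
    - [[-0.01,0,0.08],[0,0,-0.028],-0.3]
    - [[-0.017,0.002,0.14],[0,0,-0.028],-0.3]
    - [[-0.017,0.002,0.18],[0,0,-0.028],-0.3]
    - [[-0.017,0.002,0.18],[0,0,-0.028],-0.3]

```text
time: 20.2
ee_pos: [0.5088, 0.2246, 0.1449]
tcp_rot: [-179.9, -7.2, -169.5]
wrist_force: [0.4, 0.2, -0.4]
opening: 0.0555
```

```bash
python3 avg.py; python3 - <<'E'
from mv import *
need([.5085,.225,.090],down(191,101,7.01))
t=camera('top'); s=cv2.imread('pics/last_s.png')
cv2.imwrite('pics/c6.png',np.hstack([cv2.resize(im[y:y+100,x:x+100],(400,400),interpolation=cv2.INTER_CUBIC) for im,x,y in((s,270,90),(t,115,150))]))
E
```

```text
t 20.6 pos [0.5102 0.2251 0.1475] downhill,normal [-0.33 -0.05] +- [0.23 0.31]
tcp rack dx from roller axis 0.036 nominal contact .0779
roller_end px shift [0.3  0.11] roller_mid px shift [-0.07 -0.18] roller_far px shift [-0.46 -0.13] ref px shift [-0.04 -0.01] 1mm uphill = [-0.36 -0.09]
t 20.6 pos [0.5102 0.2251 0.1475] rpy [-179.95   -6.99 -169.47] q [ 23.1  12.2   8.5  93.2   1.5 -77.6] F [-0.3  -0.29 -0.05] open 0.0559
shift [-0.0179  0.0009  0.1908] turn [ 0.      0.0001 -0.0026]
```

View pics/c6.png

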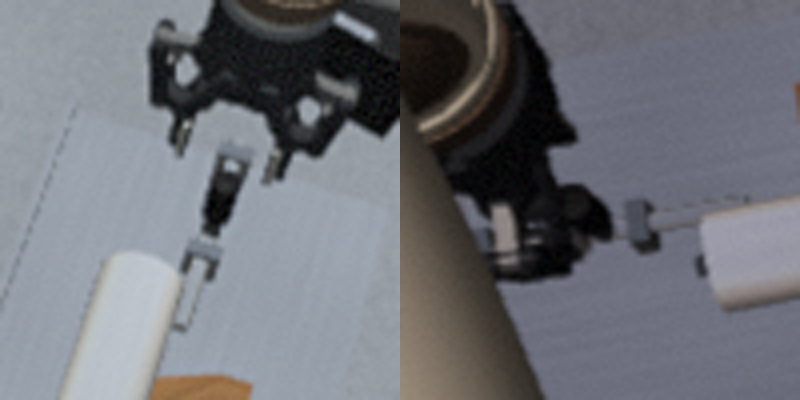

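```bash
python3 - <<'E'
from h import *
n=np.array([.9816*.122,.1908*.122,.9925])
c=np.array([.5105,.2255,.107])
for nm,P in dict(ctr=c,top=c+.02*n,bot=c-.02*n,tcp_now=[.5102,.2251,.1475]).items(): print(nm,((proj('scene',P)[0]-[270,90])*4).round(0),((proj('top',P)[0]-[115,150])*4).round(0))
# measured knob in crops -> triangulate (scene crop 222,188 ; initial top full 160.7,201)
for ps in((325.5,137),(326,135.4)): print([np.round(v,4) for v in tri(ps,(160.7,201.5))])
E
```

```text
ctr [219. 200.] [189. 208.]
top [224. 183.] [178. 198.]
bot [213. 216.] [200. 218.]
tcp_now [222. 163.] [168. 197.]
[array([0.5108, 0.2267, 0.1184]), np.float64(0.2691), np.float64(0.5855)]
[array([0.511 , 0.2258, 0.1259]), np.float64(0.6675), np.float64(1.4602)]
```

The scene crop shows the fingers straddling the knob, with tips at (180,150) and (270,180) and the knob at (222,195); the prediction was (219,200). I descend and grip.

>>> send_rows:
  plan:
    - [[-0.01,0.001,0.06],[0,0,-0.003],-0.3]
    - [[-0.018,0.001,0.12],[0,0,-0.003],-0.3]
    - [[-0.018,0.001,0.16],[0,0,-0.003],-0.3]
    - [[-0.018,0.001,0.19],[0,0,-0.003],-0.3]
    - [[-0.018,0.001,0.19],[0,0,-0.003],-0.3]

```text
time: 21.15
ee_pos: [0.5076, 0.2247, 0.0887]
tcp_rot: [-180.0, -7.1, -168.9]
wrist_force: [-0.1, -0.2, -0.2]
opening: 0.0554
```

>>> send_rows:
  plan:
    - [[0,0,0],[0,0,0],1]
    - [[0,0,0],[0,0,0],1]
    - [[0,0,0],[0,0,0],1]
    - [[0,0,0],[0,0,0],1]
    - [[0,0,0],[0,0,0],1]
    - [[0,0,0],[0,0,0],1]
  force: 25

```text
time: 21.75
ee_pos: [0.5083, 0.2251, 0.0906]
tcp_rot: [180.0, -7.0, -168.9]
wrist_force: [-3.2, -1.1, 5.8]
opening: 0.0213
```

```bash
python3 -c "
from mv import *
o=sensors.get_obs()
need(o['ee_pos']+.05*np.array([-.1908,.9816,0]))"; python3 avg.py
```

```text
t 21.75 pos [0.5083 0.2251 0.0906] rpy [ 179.98   -7.   -168.92] q [ 23.1  12.3   2.4  86.9   1.5 -78. ] F [-3.19 -1.14  5.75] open 0.0213
shift [-0.0002  0.1667  0.    ] turn 0
t 22.15 pos [0.5083 0.2251 0.0906] downhill,normal [-3.85  5.39] +- [0.14 0.15]
tcp rack dx from roller axis 0.0341 nominal contact .0779
roller_end px shift [0.3  0.12] roller_mid px shift [-0.08 -0.17] roller_far px shift [-0.46 -0.11] ref px shift [-0.02 -0.  ] 1mm uphill = [-0.36 -0.09]
```

>>> send_rows:
  plan:
    - [[0.001,0,-0.002],[0,0,0],1]
    - [[0.001,0.015,-0.002],[0,0,0],1]
    - [[0.001,0.035,-0.002],[0,0,0],1]
    - [[0.001,0.055,-0.002],[0,0,0],1]
    - [[0.001,0.075,-0.002],[0,0,0],1]
    - [[0.001,0.095,-0.002],[0,0,0],1]
    - [[0.001,0.115,-0.002],[0,0,0],1]
    - [[0.001,0.135,-0.002],[0,0,0],1]
    - [[0.001,0.15,-0.002],[0,0,0],1]
    - [[0.001,0.16,-0.002],[0,0,0],1]

```text
time: 23.15
ee_pos: [0.4988, 0.2728, 0.0906]
tcp_rot: [180.0, -7.0, -168.9]
wrist_force: [0.1, -2.7, 4.9]
opening: 0.0215
```

```bash
python3 avg.py; python3 -c "
from mv import *
need([.4988,.2742,.09])"
```

```text
t 23.55 pos [0.4987 0.2732 0.0907] downhill,normal [-0.7   5.16] +- [0.1  0.16]
tcp rack dx from roller axis 0.0339 nominal contact .0779
roller_end px shift [0.29 0.11] roller_mid px shift [-0.07 -0.22] roller_far px shift [-0.46 -0.14] ref px shift [-0.03 -0.  ] 1mm uphill = [-0.36 -0.09]
t 23.55 pos [0.4987 0.2732 0.0907] rpy [ 179.93   -7.01 -168.88] q [ 27.7  13.9   4.3  87.1   2.1 -73.6] F [-0.13  1.33  5.62] open 0.0212
shift [-0.0012  0.0033  0.0021] turn 0
```

The bolt has come about 49 mm and the roller hasn't moved. I pull gently to the end stop.

>>> send_rows:
  plan:
    - [[0,0.003,0],[0,0,0],1]
    - [[0,0.006,0],[0,0,0],1]
    - [[0,0.008,0],[0,0,0],1]
    - [[0,0.008,0],[0,0,0],1]

```text
time: 23.95
ee_pos: [0.4985, 0.2742, 0.0906]
tcp_rot: [-179.9, -7.0, -168.9]
wrist_force: [0.5, -6.2, 6.5]
opening: 0.0215
```

>>> send_rows:
  plan:
    - [[0,-0.001,-0.003],[0,0,0],0.3]
    - [[0,-0.001,-0.003],[0,0,0],-0.3]
    - [[0,-0.001,-0.003],[0,0,0],-0.3]
    - [[0,0,-0.1],[0,0,0],-0.3]
    - [[0,0,-0.2],[0,0,0],-0.3]
    - [[0,0,-0.3],[0,0,0],-0.3]
    - [[0,0.1,-0.4],[0,0,0],-0.3]
    - [[0,0.2,-0.4],[0,0,0],-0.3]
    - [[0,0.3,-0.4],[0,0,0],-0.3]
    - [[0,0.4,-0.4],[0,0,0],-0.3]

```text
time: 24.95
ee_pos: [0.4894, 0.3963, 0.2093]
tcp_rot: [180.0, -7.0, -168.9]
wrist_force: [-0.0, -0.1, -0.9]
opening: 0.0551
```

```bash
python3 avg.py; python3 - <<'E'
from mv import *
t=camera('top'); s=cv2.imread('pics/last_s.png')
cv2.imwrite('pics/c7.png',np.hstack([cv2.resize(im[y:y+150,x:x+150],(400,400),interpolation=cv2.INTER_CUBIC) for im,x,y in((s,240,100),(t,115,130))]))
E
```

```text
t 25.35 pos [0.49   0.3941 0.2095] downhill,normal [ 0.11 -0.  ] +- [0.1  0.17]
tcp rack dx from roller axis 0.0484 nominal contact .0779
roller_end px shift [0.29 0.11] roller_mid px shift [-0.08 -0.16] roller_far px shift [-0.47 -0.1 ] ref px shift [-0.04 -0.01] 1mm uphill = [-0.36 -0.09]
```

View pics/c7.png

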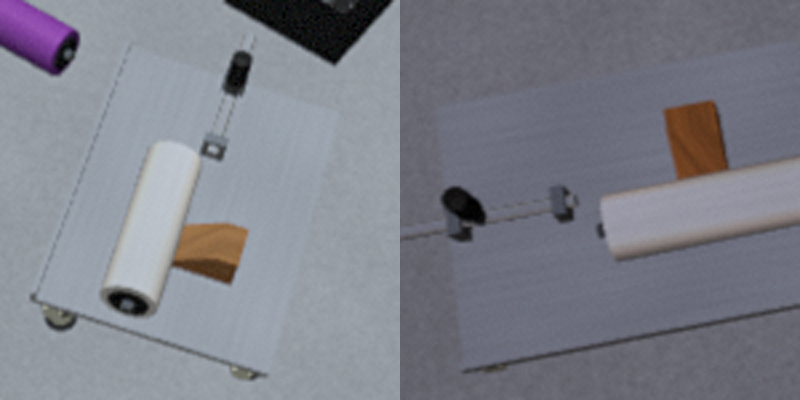

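The bolt is at its end stop (50 mm, force rising to 6 N), the roller hasn't moved, and the arm is clear. One numeric check of how well the chock is centred.

```bash
python3 - <<'E'
from h import *
t=camera('top'); s=camera('scene')
# roller caps in top: bright extent along the axis line
g=cv2.cvtColor(t,cv2.COLOR_BGR2GRAY).astype(float)
ex=np.array([.9816,.1908,0]);ey=np.array([-.1908,.9816,0])
c=np.array([.5025,.076,.08])
d=np.arange(-.115,.116,.002); P=proj('top',c+np.outer(d,ey)+.028*np.array([0,0,1]))
v=cv2.remap(g.astype(np.float32),P[:,0].astype(np.float32)[None],P[:,1].astype(np.float32)[None],cv2.INTER_LINEAR)[0]
b=d[v>135]; print('roller ends (top line) y',b.min(),b.max(),'centre',(b.min()+b.max())/2)
m=wood(t[130:280,115:300]); ys,xs=np.nonzero(m); p=np.array([xs.mean()+115,ys.mean()+130])
# chock back top edge etc.: visible top; fit with both views, mask of part hidden by roller excluded via drawing the roller
h={'top':roi(t,wood,(226,186),22),'scene':roi(s,wood,(318,194),22)}
from scipy.optimize import minimize
def cost(x):
    r=0
    for n,(mm,x0,y0) in h.items():
        o=sil(n,chockrack(x),mm,x0,y0)&~sil(n,rollpts([.5025,.076,.192,.08]),mm,x0,y0)&1; r-=(o&mm).sum()/(o|mm).sum()
    return r
R=[minimize(cost,q,method='Nelder-Mead',options=dict(initial_simplex=np.array([q]+[np.array(q)+e for e in np.diag([.006,.006,.08])]))) for q in([.056,0,0],[.054,.008,.05],[.056,-.006,-.08])]
b=min(R,key=lambda r:r.fun); print('chock dist,y,yaw',b.x.round(4),b.fun, [r.x.round(4) for r in R])
E
python3 avg.py
```

```text
roller ends (top line) y -0.09099999999999998 0.08500000000000017 centre -0.0029999999999999055
chock dist,y,yaw [ 0.0519  0.0012 -0.0268] -1.7874785979242263 [array([ 0.0519,  0.0021, -0.026 ]), array([ 0.0519,  0.0012, -0.0268]), array([ 0.0517,  0.0022, -0.0126])]
t 25.9 pos [0.4897 0.3949 0.2094] downhill,normal [0.18 0.15] +- [0.24 0.17]
tcp rack dx from roller axis 0.0483 nominal contact .0779
roller_end px shift [0.29 0.11] roller_mid px shift [-0.07 -0.21] roller_far px shift [-0.47 -0.13] ref px shift [-0.03 -0.  ] 1mm uphill = [-0.36 -0.09]
```

The chock is within about 4 mm of the roller's middle and nearly square to it, and the roller is still. I hand in.

```bash
python3 -c "
from workcell import bot; print(bot.job_done())"
```

```text
the job is handed in; nothing more can be done
None
```

The roller now leans on the wedge chock alone, with the stop bolt drawn fully out. I handed the job in at about 26 s of the 48 s allowed; no verdict was reported.

**What I did:** I gripped the wedge, set it on the slope nose uphill, and pushed it against the middle of the roller's low side. I then gripped the bolt knob, drew it out, let go and moved the arm clear.

**Last checks:**
- **Bolt:** it travelled 50 mm, with the pull rising to about 6 N at the end stop.
- **Roller:** its middle is within about 0.5 mm of where it started. It did not move while the bolt was drawn, nor in the 2 s after that.
- **Chock:** it sits about 4 mm off the roller's middle along its length, and 1–2° off square.

**What did not go cleanly:**
- **Lowering:** the nose brushed the roller and moved it about 2 mm uphill.
- **First placing:** it did not hold. When I let go, the roller rolled back onto the bolt, so I pushed the chock in again from behind with closed fingers, and that time it stayed.
- **Roller angle:** it is left turned by about 1°, with its ends roughly 1 mm downhill and 1 mm uphill of where they began.
- **Heights from the cameras:** the two-view fits put the rack about 3 mm and the roller about 8 mm lower than the text says. I used the text's heights, and the contact force when setting the chock down agreed with them to 0.3 mm.

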